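Put the press spanner back in its cutout tray

ROBOT

A 6-joint arm with a two-finger parallel gripper is mounted at the origin on the work surface. World frame = base frame: x ahead of the robot, y to its left, z up, the work surface at z = 0. Lengths are in m, angles in rad, forces in N, time in s.
With the tool pointing down it reaches from about 0.3 to 0.775 m from the base axis. Payload 14.6 kg.
Tool frame: the origin (TCP) lies at the very end of the fingers, on their centre line; the grasp point (between the pads) lies 19 mm behind it (env.hold_point_z is the distance from the TCP to the grasp point, in m); z points along the fingers, y is the direction in which the jaws open and shut (so a half turn about z gives the same grasp; the last joint's range is limited). The gripper opens to 85 mm and grips with 20 to 120 N. Pads are 22 mm wide; open, the fingers measure 114 mm over their backs; the gripper's body (76 mm by 85 mm) begins 54 mm behind the grasp point. The pads swing forward as they close: fully open they stand 13 mm farther back than shut.
Start: joints at [-1.262, 0.3, 1.521, -0, 1.321, -0.067], TCP at [0.202, -0.512, 0.231] pointing down, gripper open.
Joint ranges: [-3.03, 3.03], [-0.79, 2.21], [0.23, 2.52], [-1.04, 4.18], [0, 3.07], [-2.55, 2.55]. Speed limits (rad/s): [2.22, 2.22, 2.57, 3.14, 3.14, 3.14].

INTERFACE

Orientations are given as a rotation vector (axis times angle).
In Python, from bench import env gives the robot as it stands.
- The arm moves only by the tool carry_out, never from a script. Its arguments are lists of equal length, an entry for each row: "offset": the shift along the tool's x, y, z in cm, a list of three; "dr": the turn, a rotation vector about the tool's x, y, z in rad, a list of three; "gripper": the opening, from 0 (shut) to 1 (fully open). A call has exactly 8 rows; each row shifts and turns the pose as measured when the row begins, along the tool's axes as they then stand; what a row does not reach is not made up. A row lasts 1/8 s, in which the tool goes at most 62.5 mm and 10.7 degrees, less where a joint would pass 70% of its speed; a pose out of reach is approached as far as the arm can. A call is refused whole if a number of a shift passes 6.25 or a number of a turn 0.188, either way. A call with a gripper value outside its range is refused whole. The fingers move at their own pace and stop on an object; "grip_force" is the grip in N (left out, the last holds). Time passes only in rows, so rows that do not move let the fingers close, or fill a call up. It gives the time, the measured TCP pose, the force and the opening at its end, in the units of the state.
- env.sense(): the state, without advancing time (a new reading comes with each control period).
- env.camera(name): name is "scene" or "top" or "wrist"; returns the picture (400x640x3 uint8, red, green, blue); there is no depth.
- env.camera_params(name): a dict with "camera_matrix" (3x3 intrinsics, pixels), "k1" (the pictures are not rectified: a ray, as slopes to the right and down, at radius r is drawn at 1 + k1 r^2 times it, then the intrinsics apply), "R" (3x3) and "t" (3): a world point X has camera coordinates R X + t. Camera axes: x right, y down, z forward; pixel columns grow to the right and rows downward; lengths in m; the calibration is good to about 2 mm. A picture is of the moment at which its call begins: read the wrist's pose just before it. camera_params takes no time and is no camera call; for the wrist camera it gives the pose at the moment of the call.
- env.finish_job(): hands the job in, once; it reports no verdict.
The state is a dict: "clock": time; "joint_pos": joint angles; "joint_vel": joint speeds; "joint_torque": joint torques, N m; "tool_pos": TCP position; "orientation": TCP orientation; "force": force on the tool from outside, world axes, zero at the start; "ft_torque": the same for the moment, N m; "width": finger opening in m.
Only numpy, scipy, OpenCV 4.12 (cv2) and the standard library are available. Lean on these libraries where they do the work, as an engineer would, in place of code of your own. Each camera call takes 0.05 s, during which the arm holds its last target. There are 200 camera calls.

TASK

Put the large ring spanner of the hand press back into the spanner-shaped cutout of the grey tool tray, turned so that its ring sits in the round end and its handle in the narrow slot, pressed fully home so that it lies flat on the bottom of the cutout. Let go of it, and leave the small spanner and the round die in the tray where they are.

Things in the scene. Friction and masses are not known exactly. Their poses are not given: they have to be found in the camera images.
- spanner: Larger of two dark steel ring spanners lying flat on the bench: 157 mm long, 26 mm high throughout, 0.4 kg. Ring 56 mm outside, 34 mm inside; straight handle 18 mm wide; end boss 22 mm in diameter. Origin: on the underside, mid-width of the handle near the centre of mass (grip across the handle here). x: along the handle to the ring (ring centre x=+48, boss centre x=-70 mm); z up.
- recess (a point): Point on the bottom of the spanner-shaped cutout where the seated spanner's origin lies, axes alike: x to the cutout's round end, z up. Fixed grey tray 220x200 mm, 14 mm high, centre at x=-5, y=-45 mm. Cutout 10 mm deep, dark floor 4 mm above bench; 7 mm play all round (round end 70 mm, slot 36 mm wide). The seated spanner stands 16 mm above the tray top: grip its upper part.
- small_spanner: Bystander: the smaller dark steel ring spanner, same shape, 100 mm long, 14 mm high, ring 34 mm in diameter, lying on the bench. Origin on its underside mid-handle, x towards its ring.
- die: Bystander: bright steel disc 56 mm in diameter and 10 mm thick with a central stub 22 mm in diameter, 24 mm high over all, sitting in the tray's second, round cutout, about x=-55, y=-95 mm from the recess point. Origin: centre of its underside.
Not all that is in view belongs to the job. Leave any turquoise or yellow look-alike of the spanner alone.

How it is judged:
By the outcome, as a careful person would: the job done as asked, in the order asked, and still so for the second after the job is handed in, with the robot touching nothing.
It also fails if it takes over 29 s, if anything falls off the work surface, if the arm or the gripper's body presses on something with over 40 N, if the wrist force passes 120 N, or if a joint passes its speed limit or range.

## Working session

There is one attempt and no reset: what is moved stays moved. The work goes in short steps, Python scripts to look and compute and a tool call to move; the robot and the scene stay as the last step left them, time stands still between calls to the robot, and variables do not carry over. Pictures are saved under pics/ and viewed, about 8 in all and at most 12, crops included, and the job is handed in when it is done.

Besides the shell and the picture viewer there is one more tool, called after ">>>" as name(argument=value, ...), one argument or row to a line, values as JSON. carry_out: Moves the arm, as the interface text tells. Its arguments: {"type":"object","properties":{"offset":{"type":"array","items":{"type":"array","items":{"type":"number"}}},"dr":{"type":"array","items":{"type":"array","items":{"type":"number"}}},"gripper":{"type":"array","items":{"type":"number"}},"grip_force":{"type":"number"}},"required":["offset","dr","gripper"]}

```bash
mkdir -p pics; cat > h.py <<'E'
import numpy as np, cv2
from bench import env
def snap(n,f):
    p=env.camera_params(n); im=env.camera(n); cv2.imwrite(f'pics/{f}.png',im[:,:,::-1]); np.savez(f'pics/{f}.npz',K=p["camera_matrix"],k1=p["k1"],R=p["R"],t=p["t"]); return im
def ray(f,uv):
    p=np.load(f'pics/{f}.npz'); K=p['K']; d=np.array([p['k1'],0,0,0,0],float)
    q=cv2.undistortPoints(np.array([[uv]],float),K,d)[0,0]
    R=p['R']; return -R.T@p['t'], R.T@np.array([q[0],q[1],1])
def onz(f,uv,z):
    c,d=ray(f,uv); return c+d*(z-c[2])/d[2]
def tri(obs):
    A=0;b=0
    for f,uv in obs:
        c,d=ray(f,uv); d=d/np.linalg.norm(d); P=np.eye(3)-np.outer(d,d); A=A+P; b=b+P@c
    return np.linalg.solve(A,b)
def proj(f,X):
    p=np.load(f'pics/{f}.npz'); return cv2.projectPoints(np.array([X],float),cv2.Rodrigues(p['R'])[0],p['t'],p['K'],np.array([p['k1'],0,0,0,0],float))[0][0,0]
E
python3 - <<'E'
from h import *
print(env.sense())
a=snap('top','top1');b=snap('scene','scene1')
cv2.imwrite('pics/both.png',cv2.resize(np.vstack([a,b])[:,:,::-1],(480,600)) if 0 else np.vstack([a,b])[:,:,::-1])
for f in('top1','scene1'):
  p=np.load(f'pics/{f}.npz');print(p['K'][0,0],p['k1'],-p['R'].T@p['t'])
E
```

```text
{'clock': 0.0, 'joint_pos': array([-1.26161172e+00,  3.00469663e-01,  1.52159688e+00, -2.19590437e-05,
        1.32068680e+00, -6.65698985e-02]), 'joint_vel': array([-0.0007274 ,  0.00049163, -0.0007559 ,  0.00114268,  0.00020401,
        0.001053  ]), 'joint_torque': array([-1.20567849e-03, -5.43500948e+01, -3.61792874e+01, -8.65241259e-05,
        3.98041957e-03,  1.40828055e-05]), 'tool_pos': array([ 0.20177162, -0.51139803,  0.23071542]), 'orientation': array([-3.08517884e+00, -5.86561272e-01,  2.53703181e-04]), 'force': array([-0.24914044,  0.03098403,  0.08290946]), 'ft_torque': array([-0.00024835,  0.02083851, -0.04047219]), 'width': 0.08526734337201773}
511.3732969303853 0.03739436824611891 [0.30319771 0.03448232 1.1521775 ]
367.02675221302746 -0.012333665214528899 [1.0777849  0.19495696 0.58828287]
```

View pics/top1.png

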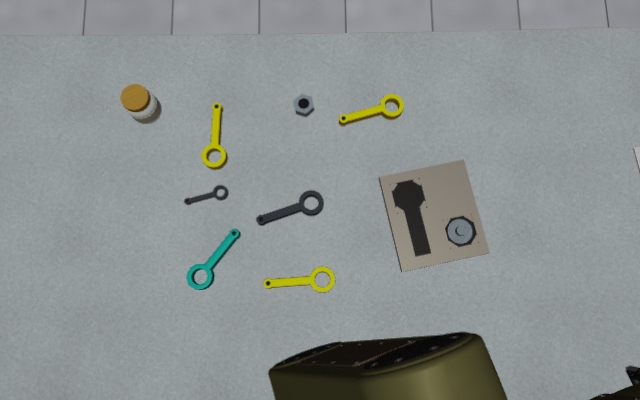

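View pics/scene1.png

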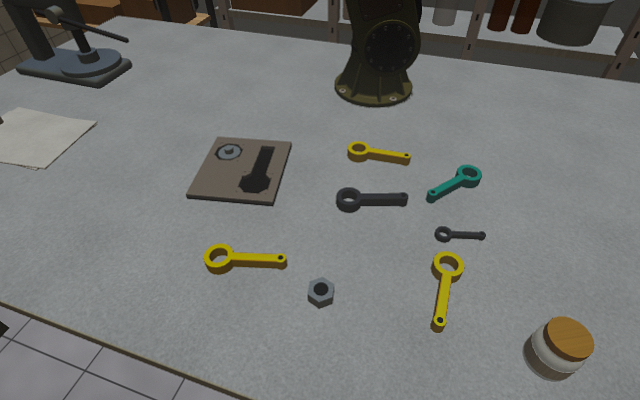

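Top view: two dark steel spanners. The large one has its ring at (311,203) and boss at (262,219); the small one has its ring at (221,192). There are three yellow ones and one turquoise one, which are decoys. The large dark spanner fits the description. In the tray, the cutout's round end is at (408,195), its slot end at (423,252), and the die at (460,231). I'll confirm in an enlarged crop.

```bash
python3 - <<'E'
from h import *
a=cv2.imread('pics/top1.png');b=cv2.imread('pics/scene1.png')
c1=cv2.resize(a[150:280,240:500],None,fx=3,fy=3,interpolation=cv2.INTER_CUBIC)[:, :780]
c2=cv2.resize(b[130:215,180:420],None,fx=3.25,fy=3.25*0+2.4,interpolation=cv2.INTER_CUBIC)
out=np.vstack([c1,c2[:,:780]]);print(out.shape);cv2.imwrite('pics/crop1.png',out)
E
```

```text
(594, 780, 3)
```

View pics/crop1.png

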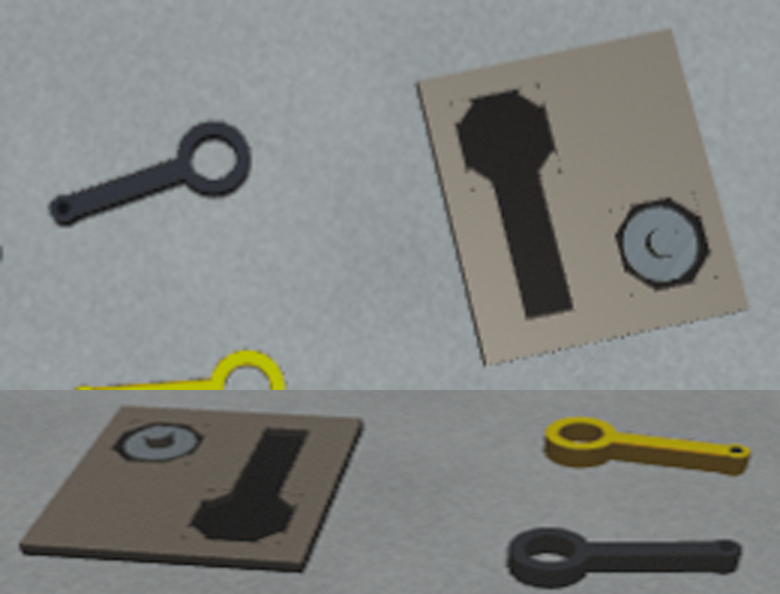

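The crop confirms it: the large dark spanner has its ring hole at top px (311.3,202.7) and boss at (261,219.7). The tray and cutout corners can be read from both views.

```bash
python3 - <<'E'
from h import *
T=lambda x,y:('top1',(x/3+240,y/3+150)); S=lambda x,y:('scene1',(x/3.25+180,(y-390)/2.4+130))
pairs=dict(ring=(T(214,158),S(552,548)),boss=(T(63,209),S(728,549)),tTL=(T(418,82),S(303,571)),tTR=(T(671,30),S(22,546)),tBR=(T(747,307),S(120,407)),tBL=(T(486,364),S(362,420)),
 slotL=(T(527,319),S(307,431)),slotR=(T(573,310),S(264,430)))
for k,v in pairs.items(): print(k,np.round(tri(v)*1000,1), 'top@26',np.round(onz(*v[0],.026)[:2]*1000,1),'@14',np.round(onz(*v[0],.014)[:2]*1000,1), 'scene@26',np.round(onz(*v[1],.026)[:2]*1000,1),'@14',np.round(onz(*v[1],.014)[:2]*1000,1))
C=np.mean([onz(*pairs[k][0],.014) for k in('tTL','tTR','tBR','tBL')],0)
r=onz(*T(506,140),.009);e=onz(*T(549,314),.014)
d=r-e;print('centre',C*1000,'round',r*1000,'slotend',e*1000,'ang',np.degrees(np.arctan2(d[1],d[0])))
E=lambda a,b:(lambda d:np.degrees(np.arctan2(d[1],d[0])))(onz(*pairs[a][0],.014)-onz(*pairs[b][0],.014))
a=[E('tTL','tBL'),E('tTR','tBR'),E('tTL','tTR')-90,E('tBL','tBR')-90];print(a)
for th in [np.radians(np.mean(a))]:
  x=np.array([np.cos(th),np.sin(th)]);y=np.array([-x[1],x[0]])
  o=C[:2]+.005*x+.045*y; print('recess',o*1000,'round pred',(o+.048*x)*1000,'die',(o-.055*x-.095*y)*1000,'slot',(o-.088*x)*1000, onz(*T(662,243),.02)*1000)
b,r=[onz(*pairs[k][0],.026) for k in('boss','ring')];d=(r-b)[:2];print('sp ang',np.degrees(np.arctan2(d[1],d[0])),'len',np.linalg.norm(d),'orig',b+(r-b)*70/118)
from scipy.spatial.transform import Rotation as Ro
print(Ro.from_rotvec(env.sense()['orientation']).as_matrix().round(3))
E
```

```text
ring [523.3  66.7  22.6] top@26 [523.2  64. ] @14 [525.6  64.3] scene@26 [526.1  70.1] @14 [514.3  67.5]
boss [486.9 179.3  21.4] top@26 [486.4 176.3] @14 [488.3 177.9] scene@26 [491.1 181.7] @14 [478.6 181.4]
tTL [584.3 -90.7   2.1] top@26 [579.4 -90.6] @14 [582.4 -92. ] scene@26 [604.  -76.4] @14 [593.8 -82.2]
tTR [ 620.6 -286.5    8.8] top@26 [ 617.1 -284. ] @14 [ 620.4 -287.4] scene@26 [ 633.8 -269.4] @14 [ 624.3 -279.3]
tBR [ 407.6 -328.4   11.3] top@26 [ 406.6 -324.5] @14 [ 407.7 -328.3] scene@26 [ 424.6 -314.2] @14 [ 410.7 -325.1]
tBL [ 368.  -132.6   10.2] top@26 [ 367.8 -132.3] @14 [ 368.5 -134.1] scene@26 [ 387.2 -121.6] @14 [ 372.5 -128.4]
slotL [ 400.8 -165.2   11.4] top@26 [ 399.9 -163.7] @14 [ 401.  -165.9] scene@26 [ 417.8 -154.9] @14 [ 403.8 -162.4]
slotR [ 407.1 -200.     9.2] top@26 [ 406.  -197.7] @14 [ 407.1 -200.1] scene@26 [ 426.4 -187.2] @14 [ 412.5 -195.4]
centre [ 494.73724868 -210.42904742   14.        ] round [ 537.1877136  -157.75615754    9.        ] slotend [ 404.41503351 -182.2768282    14.        ] ang 10.463577727992174
[np.float64(11.137580517367049), np.float64(10.90108302818048), np.float64(11.02998929576809), np.float64(11.403851438283283)]
recess [ 490.96594931 -165.30945854] round pred [ 538.06507132 -156.05350342] die [ 455.31728316 -269.13225277] slot [ 404.61755894 -182.27870958] [ 455.24062542 -267.60852973   20.        ]
sp ang -71.83116156941983 len 0.11823699145700539 orig [0.50822145 0.10970274 0.026     ]
[[ 0.93   0.367 -0.   ]
 [ 0.367 -0.93   0.001]
 [ 0.    -0.001 -1.   ]]
```

```bash
cat > plan.py <<'E'
import sys
from h import *
from scipy.spatial.transform import Rotation as Ro
def plan(X,yaw,n):
    s=env.sense();p=s['tool_pos'].copy();R=Ro.from_rotvec(s['orientation'])
    y=np.radians(yaw);G=Ro.from_matrix([[np.cos(y),np.sin(y),0],[np.sin(y),-np.cos(y),0],[0,0,-1]])
    rv=(R.inv()*G).as_rotvec();d=(np.array(X)-p)/n
    print('clock',s['clock'],'p',(p*1000).round(1),'rv',rv.round(3),'w',s['width'],'q',s['joint_pos'].round(2),'F',s['force'].round(1))
    print('off',[list((R.inv().apply(d)*100).round(2)) if k==0 else list(((R*Ro.from_rotvec(rv*k/n)).inv().apply(d)*100).round(2)) for k in range(n)]);print('dr',(rv/n).round(3))
if __name__=='__main__': a=list(map(float,sys.argv[1:]));plan(a[:3],a[3],int(a[4]))
E
python3 plan.py .508 .110 .15 108.2 14
```

```text
clock 0.1 p [ 201.8 -511.4  230.8] rv [-1.000e-03 -1.000e-03 -1.513e+00] w 0.08559884805888049 q [-1.26  0.3   1.52  0.    1.32 -0.07] F [-0.  -0.6  0.1]
off [[np.float64(3.66), np.float64(-3.33), np.float64(0.58)], [np.float64(4.0), np.float64(-2.91), np.float64(0.58)], [np.float64(4.29), np.float64(-2.46), np.float64(0.58)], [np.float64(4.53), np.float64(-1.99), np.float64(0.58)], [np.float64(4.72), np.float64(-1.49), np.float64(0.58)], [np.float64(4.85), np.float64(-0.97), np.float64(0.58)], [np.float64(4.93), np.float64(-0.44), np.float64(0.58)], [np.float64(4.95), np.float64(0.1), np.float64(0.58)], [np.float64(4.91), np.float64(0.63), np.float64(0.58)], [np.float64(4.81), np.float64(1.15), np.float64(0.58)], [np.float64(4.66), np.float64(1.67), np.float64(0.58)], [np.float64(4.45), np.float64(2.16), np.float64(0.58)], [np.float64(4.19), np.float64(2.63), np.float64(0.58)], [np.float64(3.89), np.float64(3.06), np.float64(0.58)]]
dr [-0.    -0.    -0.108]
```

>>> carry_out(
  offset=[
    [3.7,-3.3,0.5],
    [4.0,-2.9,0.5],
    [4.3,-2.5,0.5],
    [4.5,-2.0,0.5],
    [4.7,-1.5,0.5],
    [4.9,-1.0,0.5],
    [4.9,-0.4,0.5],
    [4.9,0.1,0.5],
  ],
  dr=[
    [0,0,-0.108],
    [0,0,-0.108],
    [0,0,-0.108],
    [0,0,-0.108],
    [0,0,-0.108],
    [0,0,-0.108],
    [0,0,-0.108],
    [0,0,-0.108],
  ],
  gripper=[1,1,1,1,1,1,1,1],
)

```text
clock: 1.1
tool_pos: [0.3755, -0.1453, 0.1884]
orientation: [-2.534, -1.851, -0.001]
force: [1.4, -0.2, -0.0]
width: 0.0855
```

```bash
sed -i 's/list((R.inv().apply(d)\*100).round(2)) if k==0 else //; s/list(((R\*/(((R*/; s/\.round(2)) for/.round(2)).tolist() for/' plan.py; python3 plan.py .508 .110 .15 108.2 8
```

```text
clock 1.1 p [ 375.5 -145.3  188.4] rv [-0.001 -0.003 -0.627] w 0.0854908050084933 q [-0.46  0.01  1.96  0.    1.17 -0.15] F [ 1.4 -0.2 -0. ]
off [[3.54, 0.61, 0.49], [3.48, 0.88, 0.49], [3.4, 1.15, 0.49], [3.3, 1.42, 0.48], [3.18, 1.67, 0.48], [3.04, 1.91, 0.48], [2.88, 2.15, 0.48], [2.71, 2.37, 0.48]]
dr [-0.    -0.    -0.078]
```

>>> carry_out(
  offset=[
    [3.5,0.6,0.5],
    [3.5,0.9,0.5],
    [3.4,1.15,0.5],
    [3.3,1.4,0.5],
    [3.2,1.7,0.5],
    [3.0,1.9,0.5],
    [2.9,2.15,0.5],
    [2.7,2.4,0.5],
  ],
  dr=[
    [0,0,-0.078],
    [0,0,-0.078],
    [0,0,-0.078],
    [0,0,-0.078],
    [0,0,-0.078],
    [0,0,-0.078],
    [0,0,-0.078],
    [0,0,-0.078],
  ],
  gripper=[1,1,1,1,1,1,1,1],
)

```text
clock: 2.1
tool_pos: [0.5083, 0.1215, 0.1464]
orientation: [-1.812, -2.561, -0.001]
force: [0.5, -1.3, 0.3]
width: 0.085
```

```bash
python3 plan.py .508 .110 .06 108.2 4; python3 - <<'E'
from h import *
snap('wrist','w1')
for n,X in dict(ring=(.5232,.064,.026),boss=(.4864,.1763,.026)).items(): print(n,proj('w1',X))
E
```

```text
clock 2.1 p [508.3 121.5 146.4] rv [-0.002 -0.004  0.021] w 0.0850470738908327 q [ 0.16  0.33  1.69  0.    1.12 -0.18] F [ 0.5 -1.3  0.3]
off [[-0.28, -0.1, 2.16], [-0.28, -0.1, 2.16], [-0.27, -0.1, 2.16], [-0.27, -0.1, 2.16]]
dr [-0.001 -0.001  0.005]
ring [311.62112492 255.13601912]
boss [314.46105063 107.40552311]
```

View pics/w1.png

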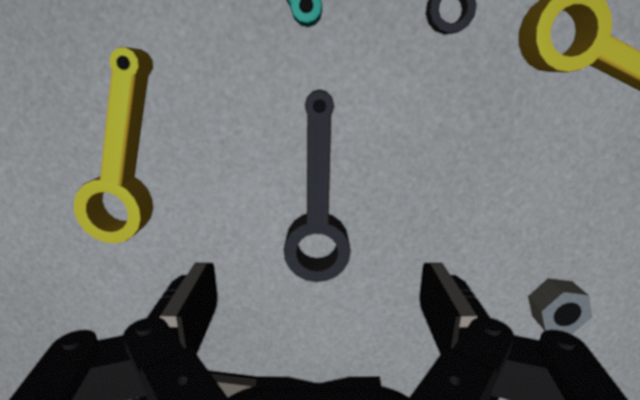

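The wrist view shows the dark spanner centred between the fingers, with its boss hole at about (319,105) and its ring hole at about (317,248). That is about 5 px off the prediction, so I'll triangulate from all three views.

```bash
python3 - <<'E'
from h import *
T=lambda x,y:('top1',(x/3+240,y/3+150)); S=lambda x,y:('scene1',(x/3.25+180,(y-390)/2.4+130))
o=dict(ring=[T(214,158),S(552,548),('w1',(317,247))],boss=[T(63,209),S(728,549),('w1',(319,105))])
P={}
for k,v in o.items():
  P[k]=np.mean([onz(*v[0],.026),onz(*v[2],.026)],0)
  print(k,tri(v)*1000,tri([v[0],v[2]])*1000,onz(*v[2],.026)*1000)
d=P['ring']-P['boss'];print(P,np.degrees(np.arctan2(d[1],d[0])),np.linalg.norm(d),P['boss']+d*70/118)
E
```

```text
ring [524.23013515  67.85911458  21.81319543] [527.09287359  64.41610103   9.09095356] [524.89114889  72.45852545  26.        ]
boss [487.83258099 179.0514951   22.10986255] [489.03137563 178.04063123  11.15404313] [488.89993787 178.97215782  26.        ]
{'ring': array([0.52405497, 0.06823143, 0.026     ]), 'boss': array([0.48762514, 0.1776592 , 0.026     ])} -71.58677504379622 0.11533242853930165 [0.50923605 0.11274442 0.026     ]
```

>>> carry_out(
  offset=[
    [-0.3,-0.1,2.2],
    [-0.3,-0.05,2.2],
    [-0.3,0,2.2],
    [-0.1,0,2.0],
    [0,0,1.8],
    [0,0,1.4],
    [0,0,0.9],
    [0,0,0.3],
  ],
  dr=[
    [0,0,0.005],
    [0,0,0.005],
    [0,0,0.005],
    [0,0,0.005],
    [0,0,0],
    [0,0,0],
    [0,0,0],
    [0,0,0],
  ],
  gripper=[1,1,1,1,1,1,1,1],
  grip_force=70,
)

```text
clock: 3.15
tool_pos: [0.51, 0.1158, 0.0099]
orientation: [-1.827, -2.547, 0.001]
force: [-0.3, 1.1, 0.4]
width: 0.0855
```

```bash
python3 plan.py .509 .1115 .0125 108.3 1
```

```text
clock 3.15 p [510.  115.8   9.9] rv [-0.005 -0.005  0.007] w 0.08554934237016791 q [ 0.15  0.54  1.76  0.01  0.84 -0.18] F [-0.3  1.1  0.4]
off [[-0.38, -0.23, -0.26]]
dr [-0.005 -0.005  0.007]
```

>>> carry_out(
  offset=[
    [-0.4,-0.2,-0.25],
    [0,0,0],
    [0,0,0],
    [0,0,0],
    [0,0,0],
    [0,0,0],
    [0,0,0],
    [0,0,0],
  ],
  dr=[
    [0,0,0.007],
    [0,0,0],
    [0,0,0],
    [0,0,0],
    [0,0,0],
    [0,0,0],
    [0,0,0],
    [0,0,0],
  ],
  gripper=[1,0.6,0.3,0,0,0,0,0],
)

```text
clock: 4.15
tool_pos: [0.5104, 0.1112, 0.0144]
orientation: [-1.838, -2.542, -0.002]
force: [-0.5, -1.0, 1.7]
width: 0.016
```

```bash
python3 plan.py .509 .1115 .0125 108.3 1
```

```text
clock 4.15 p [510.4 111.2  14.4] rv [-0.002 -0.005 -0.001] w 0.01597275823424884 q [ 0.14  0.53  1.77  0.01  0.85 -0.18] F [-0.5 -1.   1.7]
off [[0.07, -0.12, 0.2]]
dr [-0.002 -0.005 -0.001]
```

>>> carry_out(
  offset=[
    [0,0,-0.8],
    [0,0,-1.2],
    [0,0,-1.2],
    [0,0,-1.2],
    [0,0,-1.2],
    [0,0,-1.0],
    [0,0,-0.6],
    [0,0,0],
  ],
  dr=[
    [0,0,0],
    [0,0,0],
    [0,0,0],
    [0,0,0],
    [0,0,0],
    [0,0,0],
    [0,0,0],
    [0,0,0],
  ],
  gripper=[0,0,0,0,0,0,0,0],
)

```text
clock: 5.15
tool_pos: [0.5101, 0.1109, 0.0915]
orientation: [-1.837, -2.541, -0.001]
force: [-0.1, 0.3, -5.3]
width: 0.0159
```

```bash
python3 plan.py .491 -.1653 .085 191.1 10; python3 - <<'E'
from h import *
snap('wrist','w2')
E
```

```text
clock 5.15 p [510.1 110.9  91.5] rv [ 1.000e-03 -6.000e-03 -1.446e+00] w 0.01590435649663896 q [ 0.14  0.4   1.74  0.01  1.01 -0.18] F [-0.1  0.3 -5.3]
off [[-2.56, -1.05, 0.05], [-2.39, -1.41, 0.06], [-2.16, -1.73, 0.06], [-1.89, -2.03, 0.06], [-1.57, -2.28, 0.06], [-1.23, -2.48, 0.06], [-0.86, -2.63, 0.06], [-0.47, -2.73, 0.06], [-0.07, -2.77, 0.06], [0.33, -2.75, 0.06]]
dr [ 0.    -0.001 -0.145]
```

View pics/w2.png

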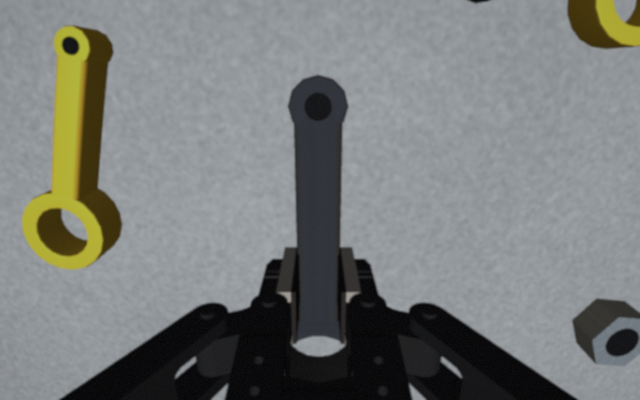

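The spanner is held and aligned with the tool x axis, with the boss hole at (318,106). I'll work out where it sits in the hand.

```bash
python3 - <<'E'
from h import *
from scipy.spatial.transform import Rotation as Ro
s=env.sense();R=Ro.from_rotvec(s['orientation'])
for uv in((318,106),(317,128),(318.5,330)):
  X=onz('w2',uv,s['tool_pos'][2]+.0116);print(X*1000,R.inv().apply(X-s['tool_pos'])*1000)
E
python3 plan.py .491 -.1653 .085 191.1 10
```

```text
[488.31764772 178.24916732 102.72585391] [ 70.78281444   0.57185556 -11.2489703 ]
[490.42798333 170.71257696 102.72585391] [ 62.96467652   0.21268691 -11.28675958]
[518.85963205  86.59744939 102.72585391] [-25.82229409   0.83641275 -11.73190004]
clock 5.2 p [509.9 110.9  91.1] rv [ 1.000e-03 -7.000e-03 -1.446e+00] w 0.016139458091046634 q [ 0.14  0.4   1.74  0.01  1.01 -0.18] F [-0.   0.5 -5.6]
off [[-2.56, -1.05, 0.05], [-2.39, -1.4, 0.05], [-2.16, -1.73, 0.06], [-1.89, -2.03, 0.06], [-1.58, -2.28, 0.06], [-1.23, -2.48, 0.06], [-0.86, -2.63, 0.06], [-0.47, -2.73, 0.06], [-0.07, -2.77, 0.06], [0.32, -2.75, 0.06]]
dr [ 0.    -0.001 -0.145]
```

>>> carry_out(
  offset=[
    [-2.5,-1.0,0],
    [-2.4,-1.4,0],
    [-2.2,-1.7,0],
    [-1.9,-2.0,0],
    [-1.6,-2.3,0],
    [-1.2,-2.5,0],
    [-0.9,-2.6,0],
    [-0.5,-2.7,0],
  ],
  dr=[
    [0,0,-0.145],
    [0,0,-0.145],
    [0,0,-0.145],
    [0,0,-0.145],
    [0,0,-0.145],
    [0,0,-0.145],
    [0,0,-0.145],
    [0,0,-0.145],
  ],
  gripper=[0,0,0,0,0,0,0,0],
)

```text
clock: 6.2
tool_pos: [0.4978, -0.1147, 0.0863]
orientation: [-0.081, -3.129, -0.007]
force: [-0.2, -0.3, -5.0]
width: 0.0159
```

```bash
python3 plan.py .491 -.1653 .085 191.1 4
```

```text
clock 6.2 p [ 497.8 -114.7   86.3] rv [ 0.005 -0.011 -0.246] w 0.015862526342819303 q [-0.3   0.39  1.76  0.    1.   -1.82] F [-0.2 -0.3 -5. ]
off [[0.1, -1.27, 0.03], [0.18, -1.26, 0.03], [0.26, -1.25, 0.03], [0.33, -1.23, 0.03]]
dr [ 0.001 -0.003 -0.061]
```

>>> carry_out(
  offset=[
    [0.1,-1.2,0],
    [0.2,-1.2,0],
    [0.25,-1.2,0],
    [0.35,-1.1,0.5],
    [0,0,0.9],
    [0,0,0.9],
    [0,0,0.4],
    [0,0,0],
  ],
  dr=[
    [0.001,-0.003,-0.06],
    [0.001,-0.003,-0.06],
    [0.001,-0.003,-0.06],
    [0.001,-0.003,-0.06],
    [0,0,0],
    [0,0,0],
    [0,0,0],
    [0,0,0],
  ],
  gripper=[0,0,0,0,0,0,0,0],
)

```text
clock: 7.2
tool_pos: [0.4886, -0.1639, 0.0541]
orientation: [0.302, -3.122, -0.006]
force: [0.3, 0.5, -4.7]
width: 0.0154
```

```bash
python3 plan.py .491 -.1653 .04 191.1 2; python3 - <<'E'
from h import *
a=snap('wrist','w3');b=snap('top','t3')
cv2.imwrite('pics/c3.png',np.vstack([cv2.resize(a[50:],(560,306)),cv2.resize(b[150:280,370:500],(560,290),interpolation=cv2.INTER_CUBIC)])[:,:,::-1])
from scipy.spatial.transform import Rotation as Ro
th=np.radians(11.1);x=np.array([np.cos(th),np.sin(th)]);y=np.array([-x[1],x[0]]);o=np.array([.491,-.1653])
for n,c in dict(slotL=(-.088,.018),slotR=(-.088,-.018),boss=(-.07,0)).items(): print(n,proj('w3',[*(o+c[0]*x+c[1]*y),.014]))
E
```

```text
clock 7.2 p [ 488.6 -163.9   54.1] rv [ 0.005 -0.005 -0.001] w 0.01543479568801908 q [-0.4   0.45  1.77  0.    0.92 -2.16] F [ 0.3  0.5 -4.7]
off [[-0.11, -0.1, 0.7], [-0.11, -0.09, 0.7]]
dr [ 0.002 -0.002 -0.   ]
slotL [351.32421316  64.37097773]
slotR [276.44041577  64.42313247]
boss [314.02460607 102.57061974]
```

View pics/c3.png

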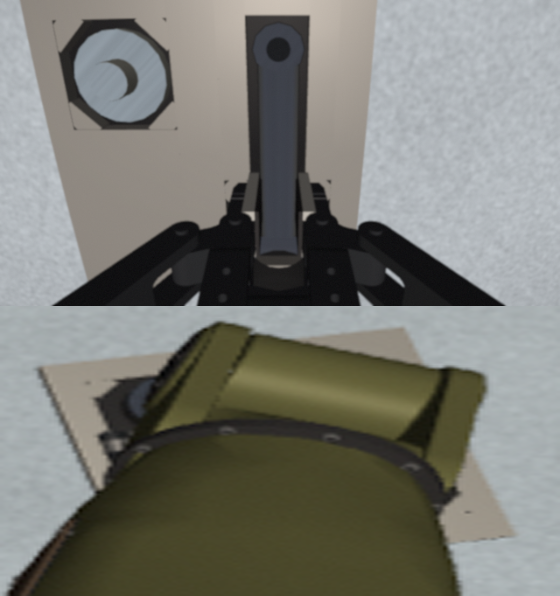

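Wrist view: the handle and slot are collinear, with the boss at about (318,106) and the slot end corners at about (281,67) and (354,67). The die is in place. Now a longitudinal check.

```bash
python3 - <<'E'
from h import *
from scipy.spatial.transform import Rotation as Ro
s=env.sense();R=Ro.from_rotvec(s['orientation'])
A=onz('w3',(281,67),.014);B=onz('w3',(354,67),.014)
print(A,B,np.linalg.norm(A-B)*1000,R.inv().apply((A+B)/2-s['tool_pos'])*1000,'want x 88.. y 0', s['clock'],s['tool_pos'])
# slot end by top: recess-0.088
X=onz('w3',(318,106),s['tool_pos'][2]+.0116);print('boss',R.inv().apply(X-s['tool_pos'])*1000)
for xy in((404.4,-182.3),):print('slot top est in tool',R.inv().apply(np.array([*xy,14])/1000-s['tool_pos'])*1000)
# die check
E
```

```text
[ 0.40886538 -0.19755784  0.014     ] [ 0.40210735 -0.16304999  0.014     ] 35.16337012002794 [84.69137913 -0.11618786 40.9029047 ] want x 88.. y 0 7.3 [ 0.48877139 -0.16408331  0.05457325]
boss [ 70.6734446    0.12329374 -11.32472959]
slot top est in tool [86.14034153 -1.86692219 40.90138551]
```

>>> carry_out(
  offset=[
    [-0.15,-0.05,0.4],
    [-0.15,-0.03,0.6],
    [0,0,0.6],
    [0,0,0.5],
    [0,0,0.5],
    [0,0,0.4],
    [0,0,0.2],
    [0,0,0.1],
  ],
  dr=[
    [0.002,-0.002,0],
    [0.002,-0.002,0],
    [0,0,0],
    [0,0,0],
    [0,0,0],
    [0,0,0],
    [0,0,0],
    [0,0,0],
  ],
  gripper=[0,0,0,0,0,0,0,0],
)

```text
clock: 8.3
tool_pos: [0.4923, -0.1643, 0.0195]
orientation: [-0.302, 3.126, -0.001]
force: [0.0, -0.3, -4.5]
width: 0.0159
```

```bash
python3 plan.py .491 -.165 .0184 191.1 1
```

```text
clock 8.3 p [ 492.3 -164.3   19.5] rv [-0.001  0.001 -0.001] w 0.015869450269840046 q [-0.39  0.51  1.78  0.    0.85 -2.16] F [ 0.  -0.3 -4.5]
off [[0.14, -0.04, 0.11]]
dr [-0.001  0.001 -0.001]
```

>>> carry_out(
  offset=[
    [0,0,0.1],
    [0,0,0.08],
    [0,0,0.05],
    [0,0,0],
    [0,0,0],
    [0,0,0],
    [0,0,0],
    [0,0,0],
  ],
  dr=[
    [0,0,0],
    [0,0,0],
    [0,0,0],
    [0,0,0],
    [0,0,0],
    [0,0,0],
    [0,0,0],
    [0,0,0],
  ],
  gripper=[0,0,0,0,0.2,0.5,0.6,0.6],
)

```text
clock: 9.3
tool_pos: [0.4934, -0.1647, 0.019]
orientation: [-0.302, 3.123, -0.003]
force: [-0.8, -1.3, -1.1]
width: 0.0513
```

>>> carry_out(
  offset=[
    [0,0,0],
    [0,0,-0.8],
    [0,0,-1.2],
    [0,0,-1.5],
    [0,0,-1.5],
    [0,0,-1.5],
    [0,0,-1.5],
    [0,0,0],
  ],
  dr=[
    [0,0,0],
    [0,0,0],
    [0,0,0],
    [0,0,0],
    [0,0,0],
    [0,0,0],
    [0,0,0],
    [0,0,0],
  ],
  gripper=[0.6,0.6,0.6,0.6,0.6,0.6,0.6,0.6],
)

```text
clock: 10.3
tool_pos: [0.4938, -0.1649, 0.1066]
orientation: [-0.302, 3.12, -0.006]
force: [-0.0, -0.0, -1.2]
width: 0.051
```

```bash
python3 - <<'E'
from h import *
print(env.sense()['force'],env.sense()['tool_pos'])
a=snap('wrist','w4');b=snap('scene','s4')
cv2.imwrite('pics/c4.png',np.vstack([cv2.resize(a,(560,350)),cv2.resize(b[120:215,180:420],(560,240),interpolation=cv2.INTER_CUBIC)])[:,:,::-1])
E
```

```text
[-0.00277339 -0.02484409 -1.20545282] [ 0.49381631 -0.16487108  0.10657128]
```

View pics/c4.png

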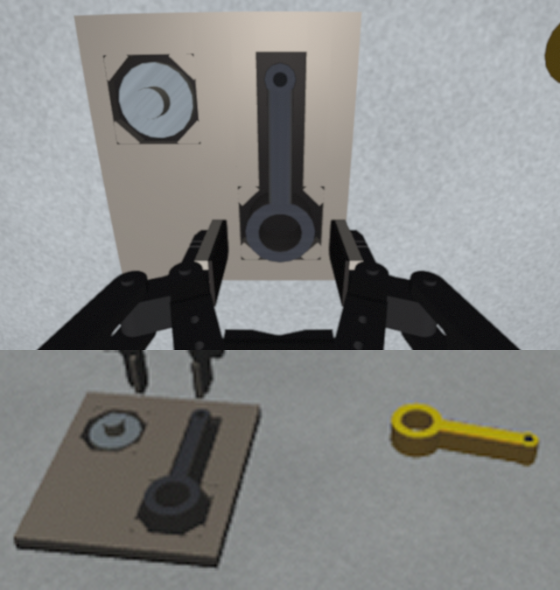

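Wrist and scene views: the spanner lies in the cutout, ring in the round end and boss in the slot, and the die is undisturbed. I'll back off and measure its height from the top and scene views.

>>> carry_out(
  offset=[
    [0,1.5,-2],
    [0,3,-2],
    [0,4,-1],
    [0,4,0],
    [0,4,0],
    [0,4,0],
    [0,3,0],
    [0,0,0],
  ],
  dr=[
    [0,0,0],
    [0,0,0],
    [0,0,0],
    [0,0,0],
    [0,0,0],
    [0,0,0],
    [0,0,0],
    [0,0,0],
  ],
  gripper=[0.6,0.3,0,0,0,0,0,0],
)

```text
clock: 11.4
tool_pos: [0.4441, 0.073, 0.1507]
orientation: [0.3, -3.122, -0.001]
force: [-0.4, 0.3, -0.0]
width: 0.0002
```

```bash
python3 - <<'E'
from h import *
print(env.sense()['clock'],env.sense()['tool_pos'])
a=snap('top','t5');b=snap('scene','s5')
cv2.imwrite('pics/c5.png',np.vstack([cv2.resize(a[150:280,370:500],(600,300)),cv2.resize(b[130:210,180:300],(600,300),interpolation=cv2.INTER_CUBIC)])[:,:,::-1])
th=np.radians(11.1);x=np.array([np.cos(th),np.sin(th)]);o=np.array([.493,-.165])
for z in(.03,.04):
  for k in(.048,-.07):
    X=[*(o+k*x),z]; t=proj('t5',X);s=proj('s5',X);print(z,k,(t-[370,150])*[600/130,300/130],(s-[180,130])*[5,300/80]+[0,300])
E
```

```text
11.4 [0.44407796 0.07304783 0.15073011]
0.03 0.048 [180.91112166 100.40261027] [361.76593856 476.33617182]
0.03 -0.07 [240.56126886 219.07086736] [422.94822494 358.27795612]
0.04 0.048 [184.22279851  98.23441742] [358.58748616 463.9555125 ]
0.04 -0.07 [244.46673348 217.8997709 ] [420.5414691  346.08038308]
```

View pics/c5.png

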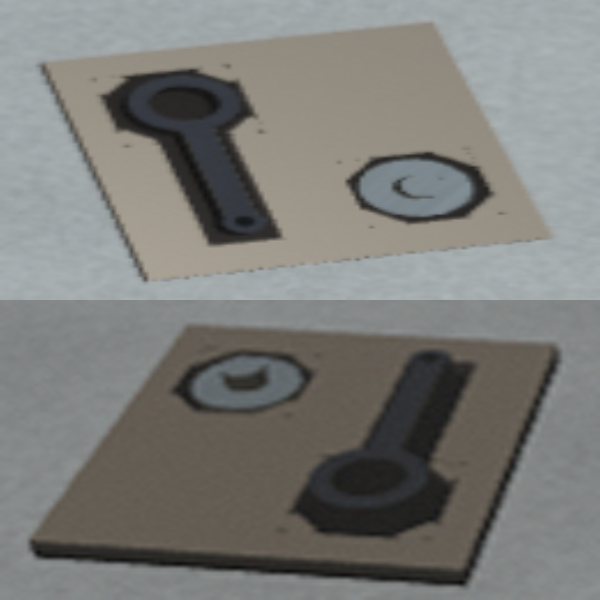

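Both ends of the spanner sit level at the seated height. The predicted top z of 30 mm matches the image rows to about 1 px, whereas z = 40 mm would be 12 px off. At release the underside read 4–5 mm with almost no side force. The die hasn't moved and the arm is clear, so I'm handing in.

```bash
python3 -c "
from bench import env
print(env.sense()['force'],env.sense()['clock']);print(env.finish_job())"
```

```text
[-0.39029983 -0.25619137  0.52114816] 11.5
the job is handed in; nothing more can be done
None
```

The large dark ring spanner is back in the tray's spanner-shaped cutout, with its ring in the round end and its handle in the slot. I let go of it and moved the arm clear, then handed the job in at 11.5 s.

- **Seating:** In the last top and scene pictures, both the ring and the boss lie level at about 30 mm top height, which is the seated value. At release the underside was at about 4–5 mm (floor at 4 mm), with about 1 N of side force.
- **Bystanders:** The die is still in its cutout. I never went near the small spanner, but I didn't look at it again at the end.
- **Pressing:** I pushed the spanner down about 2 mm while still holding it. I did not press it again from above after letting go.
- **Disagreements:** The scene camera read a few mm off sideways compared with the top view. It also put the spanner about 4 mm low when it was still on the bench. The gripper read 16 mm on the 18 mm handle.

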